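Third hand: hold a keyhole-mounted relay module against its stop

ROBOT

A 6-joint arm with a two-finger parallel gripper is mounted at the origin on a cart in front of the work surface, level with it; the furniture and walls round the work are solid. World frame = base frame: x ahead of the robot, y to its left, z up, the work surface at z = 0. Lengths are in m, angles in degrees, forces in N, time in s.
With the tool pointing down it reaches from about 0.4 to 0.825 m from the base axis. Payload 7 kg.
Tool frame: the origin (TCP) lies between the finger pads; the fingertips stand 25 mm ahead of it and the grasp point (between the pads) lies 6 mm ahead of it; z points along the fingers, y is the line along which they close (so a half turn about z gives the same grasp; the last joint's range is limited). The gripper opens to 88 mm and grips with 3 to 60 N. Pads are 19 mm wide; open, the fingers measure 130 mm over their backs; the gripper's body (78 mm by 193 mm) begins 47 mm behind the grasp point.
Start: joints at [80.22, 20.546, 0.682, 0, -70.136, -16.507], TCP at [0.299, 0.605, 0.252] pointing down, gripper open.
Joint ranges: [-176.03, 176.03], [-82.01, 121.73], [-58.28, 71.71], [-173.87, 95.51], [-174.79, -0.11], [-173.66, 173.66]. Speed limits (degrees/s): [136.94, 136.94, 172.46, 180, 180, 180].

INTERFACE

Orientations are given as [roll, pitch, yaw] about the fixed x, y, z axes, in that order (R = Rz(yaw) Ry(pitch) Rx(roll)).
In Python, from plant import ctrl, viewer, get_obs gives the robot as it stands (ctrl), with the cameras (viewer) and the readings as plain functions.
- The arm moves only by the tool drive_effector, called after "Request:" in YAML: its name, and indented under it one key for each argument. Schema: {"type":"object","properties":{"segments":{"type":"array","items":{"type":"number"},"minItems":5,"maxItems":40},"only":{"type":"string"},"quiet":{"type":"boolean"},"lines":{"type":"string"}},"required":["segments"],"additionalProperties":false}. segments is one flat list of numbers that holds 1 to 8 rows one after another, with no inner brackets; each row has 5 numbers: dx, dy, dz in m, then a turn about the tool's z in degrees, then the finger opening in m; each row is the pose to reach, as a shift and turn from the pose commanded when the call began, along the tool's axes at that moment; what a row does not reach only later rows make up. A row lasts 1/8 s, in which the tool goes at most 0.0625 m and 10.7 degrees, less where a joint would pass 70% of its speed; a pose out of reach is approached as far as the arm can. The fingers move at their own pace and stop on an object; the grip force is fixed at half the most. Time passes only in rows, so rows that do not move let the fingers close. The tool returns the time, the measured TCP pose, the force, the opening and the grip force at its end. only (a regular expression) keeps the lines of the reply that match it, lines (a string "A,B") keeps lines A to B, and quiet returns only ok. Input that does not fit is refused with a message, and nothing moves.
- get_obs(): the state, without advancing time (a new reading comes with each control period).
- viewer.snapshot(name): name is "side" or "top"; returns a dict with "frame" (400x640x3 uint8, red, green, blue), "z_map" (400x640 float32, m along the optical axis (not along the pixel's ray), 0 where there is no reading), "fovy" (degrees; the focal length in pixels is half the picture's height over the tangent of half this angle, whatever the lens; pixels are square), "cx", "cy" (the principal point, pixels), "R" (3x3) and "t" (3): a world point X has camera coordinates R X + t. Camera axes: x right, y down, z forward; pixel columns grow to the right and rows downward; lengths in m; the calibration is good to about 2 mm. A picture is of the moment at which its call begins.
- ctrl.close_job(): hands the job in; it is judged then, once.
The state is a dict: "clock": time; "joint_pos": joint angles; "qvel": joint speeds; "tau": joint torques, N m; "tool_pos": TCP position; "orientation": TCP orientation; "force": force on the tool from outside, world axes, zero at the start; "moment": the same for the moment, N m; "opening": finger opening in m; "gripper_force": force on a finger pad.
Only numpy, scipy, OpenCV 4.12 (cv2) and the standard library are available. Lean on these libraries where they do the work, as an engineer would, in place of code of your own. Each camera call takes 0.05 s, during which the arm holds its last target. There are 200 camera calls.

TASK

Set the loose relay module onto the mounting panel so that its two keyholes drop over the heads of the two panel screws, and press it down flat on the panel against the sprung earth contacts. Keeping it down, slide it under the screw heads until its front edge lies square against the aluminium stop, and finish still holding it there with a steady push of about 10 N (between 4 and 20 N) on the stop so that I can tighten the screws; do not let go at the end. Leave the other things on the bench where they are.

Things in the scene. Friction and masses are not known exactly. Their poses are not given: they have to be found in the camera images.
- module: Loose relay module, about 0.23 kg: aluminium base plate 100 (x) x 120 (y) x 4 mm with two keyholes; on it a relay in the middle and, at x = -37 mm, a row of three white terminals (16 x 55 mm, 15 mm high). Origin: centre of the plate's underside, z up; +x points to the front edge (x = +50 mm), which goes to the stop. Starts flat on the bench, right of the panel, turned up to 0.7 rad.
- relay_top (a point): Centre of the top of the module's relay, where to take hold: a box with black foot and whitish top, 34 mm (module x) x 28 mm (module y), 48 mm high; this point is at module x = y = 0, z = +52 mm.
- keyhole_left (a point): Left keyhole of the module: this point is the centre of its round entry (20 mm across) at the plate's underside, module x = +12, y = +45, z = 0 mm. From the entry a slot 9 mm wide runs in module -x to its closed end at module x = -10.5 mm.
- keyhole_right (a point): Right keyhole of the module, the same shape: centre of its round entry at module x = +12, y = -45, z = 0 mm.
- panel: White mounting panel 220 (x) x 320 (y) x 10 mm, fixed on the bench, turned up to 0.25 rad. Origin: centre of its underside; top at z = +10 mm; +x points to the stop. Module axes go parallel to panel axes: heads in mid entry holes put the module's origin at panel x = -12, y = 0 mm; against the stop, x = +4. Left end (y over 105): fixed relay, terminals; behind the stop a 31 mm high duct.
- screw_left (a point): Left panel screw, loosely fitted pan head: this point is its axis at the panel's top (panel x = 0, y = +45, z = +10 mm). Shank 6 mm across, head 13 mm across; underside of the head 6.5 mm, its top 10.7 mm above the panel's top, so the plate passes under it with 2.5 mm to spare when pressed flat.
- screw_right (a point): Right panel screw, the same, at panel x = 0, y = -45, z = +10 mm.
- earth_contacts (a point): Middle between the two sprung brass earth contacts (9 mm round buttons at panel x = -30 and +30, y = 0 mm), at the panel's top. Each stands 4 mm proud and takes 1.5 N to start and 2.5 N to push level with the panel, so the module does not lie flat by its own weight.
- stop: The stop: rigid aluminium angle fixed across the panel, 200 mm long (y), 18 mm high above the panel's top. Origin: bottom middle of its front face, at panel x = +54, y = 0, z = +10 mm, axes as the panel's. Push on it in +x. What the tool pushes is shared: friction of the plate on the panel takes about 0.25 of the force that presses it down, the stop gets the rest.
- power_supply: Bystander: enclosed power supply 85 x 151 x 38 mm; origin under its centre
- gland_a: Bystander: light cable gland standing upright, 22 x 25 x 35 mm; origin under its centre
- gland_b: Bystander: dark brown cable gland standing upright, 23 x 26 x 46 mm, at the near edge of the bench; origin under its centre
- driver: Bystander: small screwdriver with yellow handle, 140 mm long, 11 mm thick, lying at the left; origin under its centre
- pen: Bystander: black marker pen, 135 mm long, 17 mm thick, lying at the left; origin under its centre

How it is judged (in metres and radians):
On the way:
1. the module is pressed down flat on the panel with the screw heads through the entry holes (z of module in the frame of panel between 0.008 and 0.0122 m and angle between module's own z axis and vertical below 0.035 rad and horizontal distance between keyhole_left and screw_left below 0.008 m and horizontal distance between keyhole_right and screw_right below 0.008 m), for 0.2 s.
At the end, for the whole second after the job is handed in: The fingers still hold the module, which rests under both screw heads (underside within 3.5 mm of the panel, tilt under 0.05 rad), centred within 5 mm, its front edge within 2.5 mm of the stop and square to 0.04 rad, at rest, pressing on the stop with 4 to 20 N (contact force between module and stop between 4 and 20 N and contact force between the fingers and module above 2 N and x of module in the frame of panel between 0.0015 and 0.0065 m and y of module in the frame of panel between -0.005 and 0.005 m and z of module in the frame of panel between 0.008 and 0.0135 m and angle between the x axis of module and the x axis of panel, either way round below 0.04 rad and angle between module's own z axis and vertical below 0.05 rad and linear speed of module below 0.01 m/s); the arm keeps its last pose, push and grip.
It fails at once if a bystander (power supply, either gland, small screwdriver or marker pen) is moved by more than 25 mm (distance of any of power_supply, gland_a, gland_b, driver, pen from where it was at the start of the episode above 0.025 m).
It also fails if it takes over 64 s, if anything falls off the work surface, if the arm or the gripper's body presses on something with over 40 N, if the wrist force passes 120 N, or if a joint passes its speed limit or range.

## Working session

There is one attempt and no reset: what is moved stays moved. The work goes in short steps, Python scripts to look and compute and a tool call to move; the robot and the scene stay as the last step left them, time stands still between calls to the robot, and variables do not carry over. Pictures are saved under pics/ and viewed, at most 10 in all, crops included, and the job is handed in when it is done.

```bash
ls; mkdir -p pics; python3 - <<'E'
from plant import ctrl, viewer, get_obs
import cv2,numpy as np,pickle
for n in("top","side"):
    s=viewer.snapshot(n); pickle.dump(s,open(f'pics/{n}0.pkl','wb'))
    cv2.imwrite(f'pics/{n}0.png',s['frame'][:,:,::-1])
    print(n,s['fovy'],s['cx'],s['cy'],(-s['R'].T@s['t']).round(3),s['R'].round(3).tolist())
o=get_obs();print(o)
E
```

```text
pics
plant.py
top 46.665373818379926 314.71290364935305 194.30410831903657 [0.357 0.058 1.622] [[-0.006, -1.0, 0.002], [-0.993, 0.006, -0.114], [0.114, -0.003, -0.993]]
side 42.147618549465946 320.27235509332326 198.8958011677994 [-0.136 -0.903  1.005] [[0.834, -0.551, 0.011], [-0.336, -0.525, -0.782], [0.437, 0.649, -0.623]]
{'clock': 0.1, 'joint_pos': array([ 8.02200800e+01,  2.05857025e+01,  6.38296145e-01, -1.67566203e-02,
       -7.01368179e+01, -1.65068800e+01]), 'qvel': array([ 0.00132549, -0.01940962,  0.14578208,  0.01811543,  0.04882659,
        0.0227549 ]), 'tau': array([-1.00584268e-03, -5.84162629e+01,  2.93749255e+01,  7.01528192e+00,
        1.01769750e-02, -5.30479656e-05]), 'tool_pos': array([0.29878104, 0.60481344, 0.2507323 ]), 'orientation': array([ 1.79914771e+02, -8.82874232e-03, -2.62924985e+01]), 'force': array([-0.04073814, -0.52847868, -0.1639317 ]), 'moment': array([-0.04582302,  0.0281613 ,  0.06943935]), 'gripper_force': 0.0, 'opening': 0.08754990204109232}
```

View pics/top0.png

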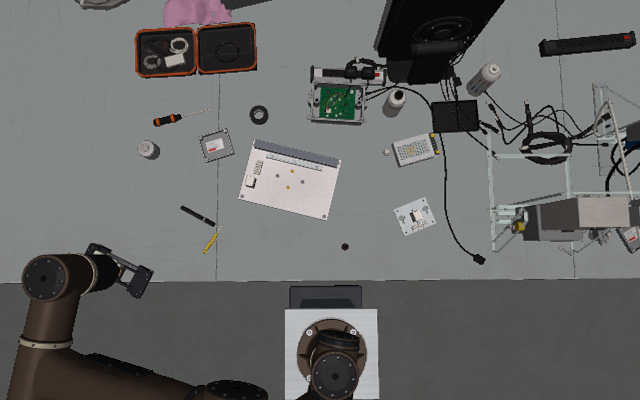

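View pics/side0.png

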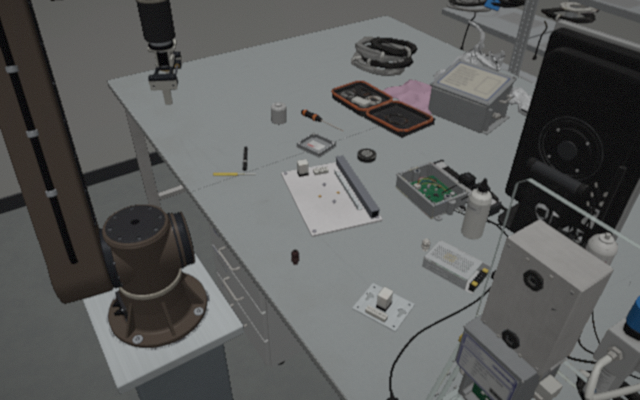

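The top view shows the panel at about (290,180), the module at (414,216), the power supply at (415,150), gland_b at (345,246), and the pen and driver near (205,225). In the side view the module is at (384,303) and the panel at (330,195). Next I'll enlarge crops.

```bash
python3 - <<'E'
import cv2,numpy as np
t=cv2.imread('pics/top0.png');s=cv2.imread('pics/side0.png')
a=cv2.resize(t[130:230,230:350],None,fx=6,fy=6,interpolation=cv2.INTER_CUBIC)[:600]
m=cv2.resize(t[190:242,385:445],None,fx=7,fy=7,interpolation=cv2.INTER_CUBIC)
b=cv2.resize(s[275:335,345:420],None,fx=5,fy=5,interpolation=cv2.INTER_CUBIC)
cv2.imwrite('pics/c1.png',a)
o=np.zeros((364,800,3),np.uint8);o[:364,:420]=m;o[:300,425:800]=b;cv2.imwrite('pics/c2.png',o)
cv2.imwrite('pics/c3.png',cv2.resize(s[145:245,270:390],None,fx=6,fy=6,interpolation=cv2.INTER_CUBIC))
E
```

```text
(no output)
```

View pics/c1.png

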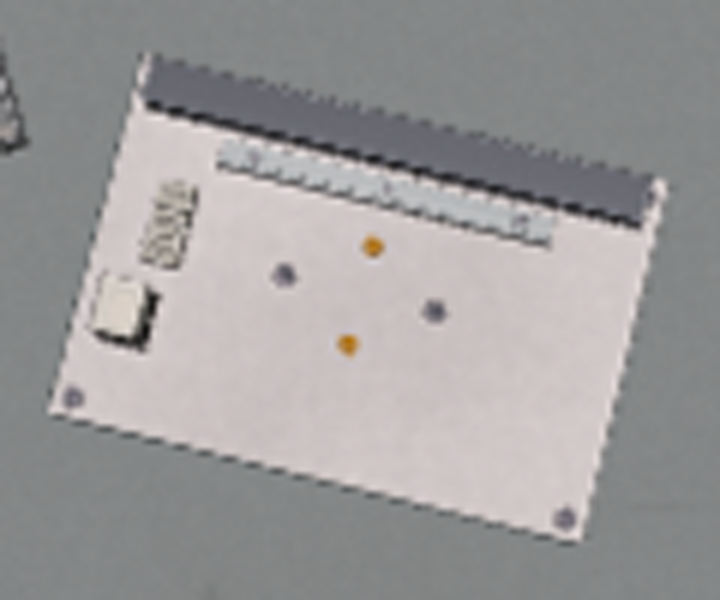

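View pics/c2.png

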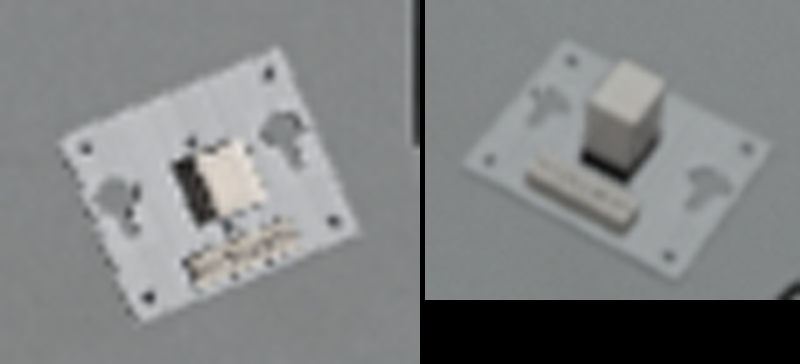

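View pics/c3.png

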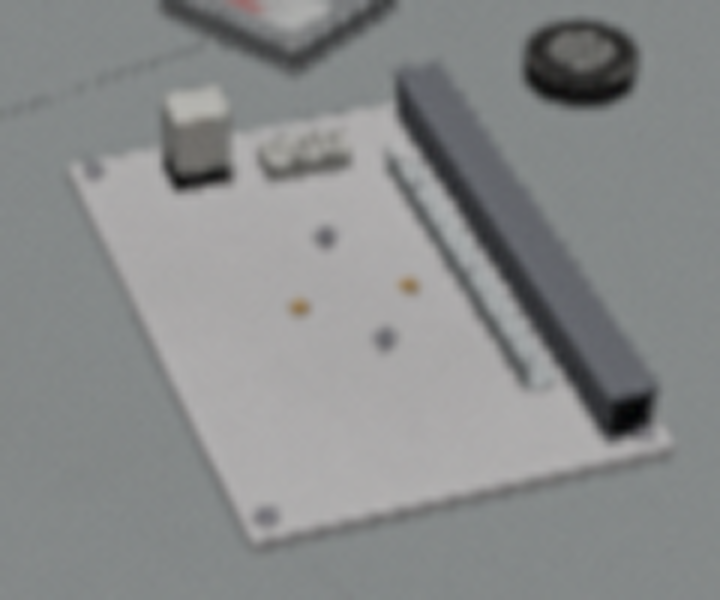

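The crops show, on the panel: screws at top-crop (285,275) and (434,312), and contacts at (373,247) and (348,345). On the module, the plate corners are at (62,140), (278,47), (360,235) and (142,322), with the terminals at the robot-near side, so its front faces away from the robot. The same points are visible in the side view.

```bash
cat > h.py <<'E'
import numpy as np,pickle
from scipy.optimize import least_squares
def proj(s,X):
    X=np.atleast_2d(X)@s['R'].T+s['t']; f=s['frame'].shape[0]/2/np.tan(np.radians(s['fovy']/2))
    return X[:,:2]/X[:,2:]*f+[s['cx'],s['cy']]
def uncrop(p,f,off): return (np.array(p,float)+.5)/f-.5+off
def place(q,M):
    c,s=np.cos(q[3]),np.sin(q[3]); return np.array(M)@np.array([[c,-s,0],[s,c,0],[0,0,1]]).T+q[:3]
def fit(obs,q0):   # obs: list of (snapshot, model pts, pixels)
    r=least_squares(lambda q:np.concatenate([(proj(s,place(q,M))-p).ravel() for s,M,p in obs]),q0)
    return r.x,r.fun
E
python3 - <<'E'
from h import *
T=pickle.load(open('pics/top0.pkl','rb'));S=pickle.load(open('pics/side0.pkl','rb'))
np.set_printoptions(precision=4,suppress=True)
# panel: screw head tops, contacts, near corners (top edge)
P=[[0,.045,.0207],[0,-.045,.0207],[.03,0,.014],[-.03,0,.014],[-.11,.16,.01],[-.11,-.16,.01]]
pt=uncrop([(285,275),(434,312),(373,247),(348,345),(50,412),(580,542)],6,(230,130))
ps=uncrop([(325,238),(385,340),(409,286),(300,308),(68,170),(253,545)],6,(270,145))
M=[[.05,.06,.004],[.05,-.06,.004],[-.05,-.06,.004],[-.05,.06,.004]]
R=[[.017,.014,.052],[.017,-.014,.052],[-.017,-.014,.052],[-.017,.014,.052]]
mt=uncrop([(62,140),(278,47),(360,235),(142,322)],7,(385,190))
ms=uncrop(np.array([(567,40),(770,147),(678,280),(465,165)])-[425,0],5,(345,275))
rt=uncrop([(195,155),(248,140),(265,190),(218,212)],7,(385,190))
rs=uncrop(np.array([(628,62),(664,75),(630,108),(587,92)])-[425,0],5,(345,275))
for nm,Mo,a,b,q0 in(("panel",P,pt,ps,[.6,.1,0,-.2]),("plate",M,mt,ms,[.5,-.25,0,.3]),("relay",R,rt,rs,[.5,-.25,0,.3])):
    for o in([(T,Mo,a),(S,Mo,b)],):
        q,f=fit(o,q0); print(nm,q,'rms',np.sqrt((f**2).mean())); print(f.reshape(-1,2).round(2).tolist())
    for s,p in((T,a),(S,b)):
        q=least_squares(lambda q:(proj(s,place([q[0],q[1],0,q[2]],Mo))-p).ravel(),[q0[0],q0[1],q0[3]]).x; print('  single z0',q)
E
```

```text
panel [ 0.5978  0.1404 -0.0051 -0.2481] rms 0.14104780359525035
[[-0.03, 0.05], [0.06, -0.02], [-0.06, -0.13], [-0.08, -0.07], [-0.2, 0.03], [0.14, 0.22], [0.23, -0.12], [0.11, -0.28], [0.02, -0.04], [0.1, 0.04], [-0.13, 0.24], [-0.17, 0.23]]
  single z0 [ 0.5972  0.1401 -0.2478]
  single z0 [ 0.5943  0.1353 -0.2489]
plate [ 0.4643 -0.2963 -0.0006  0.3794] rms 0.35319500767243034
[[-0.23, -0.27], [0.28, 0.21], [0.06, -0.28], [-0.33, 0.27], [-0.38, 0.12], [0.93, -0.27], [0.06, 0.21], [-0.58, 0.01]]
  single z0 [ 0.4642 -0.2964  0.3843]
  single z0 [ 0.464  -0.2966  0.3763]
relay [ 0.4655 -0.295   0.0019  0.3088] rms 1.1403262560993634
[[-0.57, -0.49], [-0.37, -0.9], [0.56, 1.48], [-0.52, 0.9], [-0.9, -2.5], [1.62, 0.44], [0.69, 2.25], [-0.51, -0.27]]
  single z0 [ 0.4665 -0.2962  0.3341]
  single z0 [ 0.4663 -0.2934  0.2925]
```

Total 0.92m → 15 rows; 2 calls. First call: go to (0.45,0.15) yaw -90ish: distance .48 → 8 rows; turn -64 → 6 rows.

```bash
cat > go.py <<'E'
import sys,numpy as np
from plant import ctrl, viewer, get_obs
from scipy.spatial.transform import Rotation as Ro
x,y,z,yaw=map(float,sys.argv[1:5])
o=get_obs(); R=Ro.from_euler('xyz',o['orientation'],degrees=True)
d=R.inv().apply(np.array([x,y,z])-o['tool_pos'])
t=-((yaw-o['orientation'][2]+180)%360-180)
print('dist',np.linalg.norm(d).round(3),'row',d.round(4).tolist(),round(t,2))
E
python3 go.py 0.47 0.12 0.25 -92
```

Request:
drive_effector:
  segments: [0.046,0.045,0,8.2,0.06,0.092,0.09,0,16.4,0.06,0.138,0.135,0,24.6,0.06,0.184,0.18,0,32.8,0.06,0.23,0.225,0,41,0.06,0.276,0.27,0,49.2,0.06,0.322,0.314,0,57.4,0.06,0.368,0.359,0,65.7,0.06]

```text
clock: 1.1
tool_pos: [0.4653, 0.1317, 0.2516]
orientation: [-180.0, 0.0, -92.2]
force: [1.9, 0.9, -0.3]
opening: 0.0599
gripper_force: 0.0
```

```bash
python3 go.py 0.4642 -0.2964 0.13 -158.3
```

```text
dist 0.445 row [0.4278, -0.0155, 0.1215] 66.07
```

Request:
drive_effector:
  segments: [0.053,-0.002,0.01,8.2,0.06,0.106,-0.004,0.02,16.4,0.06,0.159,-0.006,0.03,24.6,0.06,0.212,-0.008,0.05,32.8,0.06,0.265,-0.01,0.07,41,0.06,0.318,-0.012,0.09,49.2,0.06,0.37,-0.014,0.11,57.4,0.06,0.416,-0.0155,0.12,66,0.06]

```text
clock: 2.1
tool_pos: [0.4653, -0.2844, 0.1301]
orientation: [179.9, -0.1, -158.3]
force: [0.5, 0.2, -0.9]
opening: 0.0599
gripper_force: 0.0
```

Request:
drive_effector:
  segments: [0,0,0,0,0.06,0,0,0,0,0.06]

```text
clock: 2.35
tool_pos: [0.4659, -0.2827, 0.1312]
orientation: [180.0, -0.0, -158.0]
force: [0.2, -0.2, 1.0]
opening: 0.0604
gripper_force: 0.0
```

```bash
python3 go.py 0.4642 -0.2964 0.06 -158.3; python3 - <<'E'
from plant import ctrl, viewer, get_obs
print(get_obs()['joint_pos'].round(1))
E
```

```text
dist 0.073 row [0.0067, -0.0121, 0.0712] 0.31
[-10.6  14.8 -24.9  -0.  -50.3 -57.3]
```

Request:
drive_effector:
  segments: [0.0067,-0.0121,0.02,0.3,0.06,0.0067,-0.0121,0.05,0.3,0.06,0.0067,-0.0121,0.08,0.3,0.06,0.0067,-0.0121,0.093,0.3,0.06,0.0067,-0.0121,0.093,0.3,0.06,0.0067,-0.0121,0.093,0.3,0.06]

```text
clock: 3.1
tool_pos: [0.4656, -0.2963, 0.0397]
orientation: [-179.9, 0.1, -158.2]
force: [0.5, -0.4, -0.1]
opening: 0.0604
gripper_force: 0.0
```

```bash
python3 go.py 0.4642 -0.2964 0.031 -158.3; python3 - <<'E'
from h import *;from plant import ctrl, viewer, get_obs;import cv2
s=viewer.snapshot('side');cv2.imwrite('pics/s1.png',cv2.resize(s['frame'][265:345,335:435,::-1],None,fx=6,fy=6,interpolation=cv2.INTER_CUBIC))
E
```

```text
dist 0.009 row [0.0013, 0.0004, 0.0087] 0.07
```

View pics/s1.png

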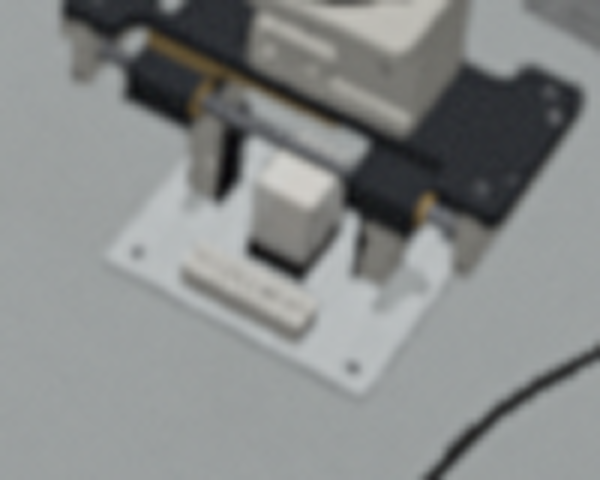

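Fingers straddle the relay (about (300,210) in the crop), one on either side, clear of the terminals. Next: lower the last bit and close.

Request:
drive_effector:
  segments: [0.0013,0,0.005,0,0.06,0.0013,0,0.0075,0,0.06,0.0013,0,0.0075,0,0.06,0.0013,0,0.0075,0,0.02,0.0013,0,0.0075,0,0.02,0.0013,0,0.0075,0,0.02,0.0013,0,0.0075,0,0.02,0.0013,0,0.0075,0,0.02]

```text
clock: 4.15
tool_pos: [0.4635, -0.2969, 0.0311]
orientation: [-180.0, 0.0, -158.3]
force: [-0.4, -0.1, 0.1]
opening: 0.028
gripper_force: 30.0
```

Request:
drive_effector:
  segments: [0,0,0,0,0.02,0,0,0,0,0.02]

```text
clock: 4.4
tool_pos: [0.4635, -0.2969, 0.0311]
orientation: [-180.0, 0.0, -158.3]
force: [-0.1, 0.4, 0.4]
opening: 0.028
gripper_force: 30.0
```

Request:
drive_effector:
  segments: [0,0,-0.01,0,0.02,0,0,-0.03,0,0.02,0,0,-0.06,0,0.02,0,0,-0.09,0,0.02,0,0,-0.12,0,0.02,0,0,-0.12,0,0.02,0,0,-0.12,0,0.02]

```text
clock: 5.28
tool_pos: [0.4628, -0.2966, 0.1507]
orientation: [180.0, -0.0, -158.3]
force: [-0.2, -0.7, -1.9]
opening: 0.0281
gripper_force: 30.0
```

```bash
python3 go.py 0.582 0.1433 0.15 165.8
```

```text
dist 0.456 row [-0.2733, 0.3647, 0.0009] 35.89
```

Request:
drive_effector:
  segments: [-0.03,0.04,0,4,0.02,-0.06,0.08,0,8,0.02,-0.09,0.12,0,12,0.02,-0.12,0.16,0,16,0.02,-0.15,0.2,0,20,0.02,-0.18,0.24,0,24,0.02,-0.21,0.28,0,28,0.02,-0.24,0.32,0,32,0.02]

```text
clock: 6.28
tool_pos: [0.5673, 0.0906, 0.1496]
orientation: [-179.9, -0.1, 169.6]
force: [0.5, -0.9, -2.5]
opening: 0.0278
gripper_force: 30.0
```

Request:
drive_effector:
  segments: [-0.02,0.03,0,2.5,0.02,-0.0333,0.0447,0,3.9,0.02,-0.0333,0.0447,0,3.9,0.02,-0.0333,0.0447,0,3.9,0.02,-0.0333,0.0447,0,3.9,0.02]

```text
clock: 6.9
tool_pos: [0.6081, 0.1266, 0.1507]
orientation: [-180.0, -0.0, 165.8]
force: [0.1, 0.4, -2.5]
opening: 0.0281
gripper_force: 30.0
```

```bash
python3 go.py 0.582 0.1433 0.08 165.8
```

```text
dist 0.077 row [0.0293, 0.0099, 0.0707] -0.01
```

Request:
drive_effector:
  segments: [0.027,0.01,0,0,0.02,0.0267,0.01,0.03,0,0.02,0.0267,0.01,0.06,0,0.02,0.0267,0.01,0.085,0,0.02,0.0267,0.01,0.085,0,0.02,0.0267,0.01,0.085,0,0.02,0.0267,0.01,0.085,0,0.02]

```text
clock: 7.78
tool_pos: [0.586, 0.1438, 0.0675]
orientation: [179.9, 0.1, 165.8]
force: [0.3, -0.9, -2.8]
opening: 0.0277
gripper_force: 30.0
```

```bash
python3 go.py 0.5848 0.1425 0.065 165.8; python3 - <<'E'
from h import *;from plant import ctrl, viewer, get_obs;import cv2
o=[]
for n,(r,c) in(('side',(145,280)),('top',(130,240))):
    s=viewer.snapshot(n);pickle.dump(s,open(f'pics/{n}1.pkl','wb'));o.append(cv2.resize(s['frame'][r:r+100,c:c+100,::-1],None,fx=4,fy=4,interpolation=cv2.INTER_CUBIC))
cv2.imwrite('pics/p1.png',np.hstack(o))
E
```

```text
dist 0.003 row [0.0009, -0.0015, 0.0025] 0.02
```

View pics/p1.png

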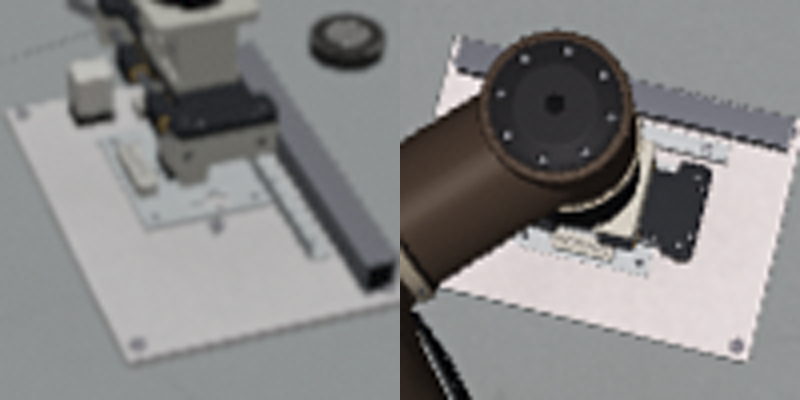

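The plate hovers over the panel. The right screw shows just beside the plate at side crop (217,226), and the plate's back-right corner is at (150,229). I'll enlarge both to measure plate against screw.

```bash
python3 - <<'E'
from h import *;import cv2
np.set_printoptions(precision=4,suppress=True)
S=pickle.load(open('pics/side1.pkl','rb'));T=pickle.load(open('pics/top1.pkl','rb'))
o=[cv2.resize(s['frame'][r:r+h,c:c+w,::-1],None,fx=10,fy=10,interpolation=cv2.INTER_CUBIC) for s,r,c,h,w in((S,175,302,35,48),(T,182,268,25,38))]
o[1]=np.pad(o[1],((0,0),(0,100),(0,0)))
cv2.imwrite('pics/p2.png',np.vstack(o))
def cloud(s):
    f=200/np.tan(np.radians(s['fovy']/2));v,u=np.mgrid[:400,:640];z=s['z_map']
    return (np.dstack([(u-s['cx'])/f*z,(v-s['cy'])/f*z,z])-s['t'])@s['R']
for n in('side0','top0'):
    s=pickle.load(open(f'pics/{n}.pkl','rb'));C=cloud(s)
    q=[.597,.1395,0,-.248]
    for l,m in(('panel',[[-.07,-.1,.01],[-.07,.05,.01],[.0,-.12,.01]]),('bench',[[-.2,0,0],[0,-.22,0]]),('screwL',[[0,.045,.0207]]),('screwR',[[0,-.045,.0207]])):
        for p in proj(s,place(q,m)): 
            u,v=p.round().astype(int); print(n,l,np.median(C[v-1:v+2,u-1:u+2].reshape(-1,3),axis=0))
E
```

```text
side0 panel [0.5027 0.0588 0.0115]
side0 panel [0.5401 0.2069 0.0096]
side0 panel [0.5678 0.0208 0.0096]
side0 bench [0.4022 0.1844 0.0007]
side0 bench [ 0.5407 -0.0752  0.0009]
side0 screwL [0.6087 0.1839 0.021 ]
side0 screwR [0.5847 0.0934 0.0224]
top0 panel [0.5048 0.0588 0.0104]
top0 panel [0.5407 0.2055 0.0057]
top0 panel [0.5673 0.0232 0.0097]
top0 bench [0.4015 0.1882 0.0023]
top0 bench [ 0.5437 -0.0751  0.0004]
top0 screwL [0.6097 0.184  0.0189]
top0 screwR [0.5851 0.0966 0.0201]
```

View pics/p2.png

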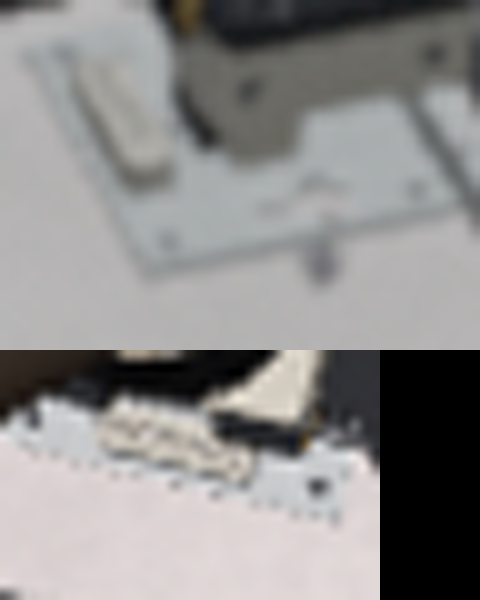

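The composite shows: side view plate back-right corner at (148,270), back-left at (28,50), right screw head at (320,255). In the top view the plate's back edge runs from (20,90) to its back-right corner at (338,168).

```bash
python3 - <<'E'
from h import *
np.set_printoptions(precision=4,suppress=True)
S=pickle.load(open('pics/side1.pkl','rb'));T=pickle.load(open('pics/top1.pkl','rb'))
sh=lambda s,M,p,z,yaw,q0:least_squares(lambda q:(proj(s,place([q[0],q[1],z,yaw],M))-p).ravel(),q0)
P=[[0,.045,.0187],[0,-.045,.0187],[.03,0,.0135],[-.03,0,.0135]]
pt=uncrop([(285,275),(434,312),(373,247),(348,345)],6,(230,130)); ps=uncrop([(325,238),(385,340),(409,286),(300,308)],6,(270,145))
for n,s,p in(('top',T,pt),('side',S,ps)):
    r=sh(s,P,p,0,-.248,[.6,.14]);print('panel',n,r.x,r.fun.round(2))
r=sh(S,[[0,-.045,.0187]],uncrop([(320,255)],10,(302,175)),0,-.248,[.6,.14]);print('panel from side1 screwR',r.x)
z=.0675-.0311;yaw=np.radians(-14.2)
r=sh(S,[[-.05,-.06,.003],[-.05,.06,.003]],uncrop([(148,270),(28,50)],10,(302,175)),z,yaw,[.586,.144]);print('mod side',r.x,r.fun)
r=sh(T,[[-.05,-.06,.004]],uncrop([(338,168)],10,(268,182)),z,yaw,[.586,.144]);print('mod top',r.x)
print('edge line pixel at left end', proj(T,place([*r.x,z,yaw],[[-.05,.06,.004]])), uncrop([(20,90)],10,(268,182)))
E
```

```text
panel top [0.5971 0.1402] [-0.02  0.12  0.12  0.06 -0.04 -0.15 -0.07 -0.04]
panel side [0.5944 0.1362] [ 0.09  0.13  0.01  0.05 -0.05 -0.14 -0.05 -0.04]
panel from side1 screwR [0.5973 0.1416]
mod side [0.5868 0.1428] [ 0.2025  0.3691 -0.2138 -0.4196]
mod top [0.5883 0.1445]
edge line pixel at left end [[267.4721 190.0401]] [[269.55 190.55]]
```

```bash
python3 - <<'E'
from h import *
np.set_printoptions(precision=4,suppress=True)
q=[.597,.1402,0,-.248]
P=np.array([[0,.045,.0197],[0,-.045,.0197],[.03,0,.014],[-.03,0,.014]])
for n in('top0','side0','side1'):
    s=pickle.load(open(f'pics/{n}.pkl','rb'));I=s['frame'].astype(float);out=[]
    for i,p in enumerate(proj(s,place(q,P))):
        if n=='side1' and i!=1: continue
        u,v=p.round().astype(int);w=I[v-4:v+5,u-4:u+5]
        if n=='side1': w=w.copy(); w[:4]=np.median(w[5:],axis=(0,1))
        m=np.abs(w-np.median(w[-3:],axis=(0,1))).sum(2);m[m<45]=0
        yy,xx=np.mgrid[-4:5,-4:5];out.append([u+(m*xx).sum()/m.sum(),v+(m*yy).sum()/m.sum()])
    out=np.array(out);print(n,out.round(2).tolist())
    if n!='side1':
        r=least_squares(lambda q:(proj(s,place([q[0],q[1],0,q[2]],P))-out).ravel(),[.6,.14,-.25]);print(r.x,r.fun.round(2))
E
```

```text
top0 [[277.01, 175.41], [302.01, 181.46], [291.71, 170.72], [287.53, 187.01]]
[ 0.5972  0.1402 -0.2467] [ 0.02  0.07  0.02  0.1  -0.02 -0.17 -0.02 -0.  ]
side0 [[323.73, 184.2], [333.64, 201.13], [337.76, 192.21], [319.51, 195.86]]
[ 0.5939  0.1358 -0.2505] [ 0.09  0.04  0.04  0.05 -0.1  -0.08 -0.03  0.  ]
side1 [[333.41, 201.1]]
```

Request:
drive_effector:
  segments: [0.001,-0.001,0.007,0,0.02,0.001,-0.001,0.013,0,0.02,0.001,-0.001,0.016,0,0.02,0.001,-0.001,0.018,0,0.02,0.001,-0.001,0.019,0,0.02,0.001,-0.001,0.020,0,0.02,0.001,-0.001,0.020,0,0.02]

```text
clock: 8.75
tool_pos: [0.5841, 0.1428, 0.0461]
orientation: [180.0, 0.0, 165.8]
force: [0.1, 0.8, -2.5]
opening: 0.028
gripper_force: 30.0
```

The plate passed the screw heads without any contact force, so both heads are in the entries. Now press down.

Request:
drive_effector:
  segments: [0,0,0.002,0,0.02,0,0,0.004,0,0.02,0,0,0.005,0,0.02,0,0,0.0055,0,0.02,0,0,0.0055,0,0.02,0,0,0.0055,0,0.02]

```text
clock: 9.5
tool_pos: [0.5843, 0.1429, 0.0411]
orientation: [180.0, 0.0, 165.8]
force: [-1.5, 0.1, 5.6]
opening: 0.0281
gripper_force: 30.0
```

```bash
python3 - <<'E'
from plant import ctrl, viewer, get_obs
o=get_obs();print(o['tool_pos'],o['force'],o['moment'],o['orientation'])
E
```

```text
[0.58434056 0.14286227 0.04112466] [-1.53338507  0.13424016  5.61940405] [-0.07871023  0.45294189 -0.0312219 ] [1.79981335e+02 3.47173979e-02 1.65829439e+02]
```

Request:
drive_effector:
  segments: [0,0,0.001,0,0.02,0,0,0.001,0,0.02,0,0,0.001,0,0.02]

```text
clock: 9.88
tool_pos: [0.5846, 0.1429, 0.0411]
orientation: [180.0, 0.1, 165.9]
force: [-3.5, -1.1, 13.6]
opening: 0.0279
gripper_force: 30.0
```

Request:
drive_effector:
  segments: [-0.002,0,0,0,0.02,-0.004,0,0,0,0.02,-0.006,0,0,0,0.02,-0.008,0,0,0,0.02,-0.01,0,0,0,0.02,-0.012,0,0,0,0.02,-0.013,0,0,0,0.02,-0.013,0,0,0,0.02]

```text
clock: 10.88
tool_pos: [0.5975, 0.1399, 0.0411]
orientation: [180.0, 0.1, 165.9]
force: [-2.4, 0.8, 12.5]
opening: 0.0276
gripper_force: 30.0
```

Request:
drive_effector:
  segments: [0,0,0,0,0.02,0,0,0,0,0.02]

```text
clock: 11.12
tool_pos: [0.5975, 0.1399, 0.0411]
orientation: [180.0, 0.1, 165.9]
force: [-2.0, 0.2, 12.2]
opening: 0.0282
gripper_force: 30.0
```

Request:
drive_effector:
  segments: [-0.001,0,0,0,0.02,-0.002,0,0,0,0.02,-0.003,0,0,0,0.02,-0.003,0,0,0,0.02,-0.003,0,0,0,0.02]

```text
clock: 11.75
tool_pos: [0.6004, 0.1392, 0.0411]
orientation: [180.0, 0.1, 165.9]
force: [-2.6, 0.3, 12.1]
opening: 0.0279
gripper_force: 30.0
```

Request:
drive_effector:
  segments: [-0.0005,0,0,0,0.02,-0.001,0,0,0,0.02,-0.001,0,0,0,0.02,-0.001,0,0,0,0.02]

```text
clock: 12.25
tool_pos: [0.6007, 0.1391, 0.0411]
orientation: [180.0, 0.0, 165.8]
force: [-6.5, 2.0, 14.6]
opening: 0.028
gripper_force: 30.0
```

Request:
drive_effector:
  segments: [-0.0005,0,0,0,0.02,-0.001,0,0,0,0.02,-0.001,0,0,0,0.02,-0.001,0,0,0,0.02]

```text
clock: 12.75
tool_pos: [0.6007, 0.1391, 0.0411]
orientation: [180.0, -0.0, 165.8]
force: [-11.4, 4.3, 16.3]
opening: 0.0277
gripper_force: 30.0
```

Request:
drive_effector:
  segments: [0,0,0,0,0.02,0,0,0,0,0.02,0,0,0,0,0.02,0,0,0,0,0.02]

```text
clock: 13.25
tool_pos: [0.6007, 0.1391, 0.0411]
orientation: [180.0, -0.0, 165.8]
force: [-12.3, 4.1, 17.1]
opening: 0.0278
gripper_force: 30.0
```

Request:
drive_effector:
  segments: [-0.0003,0,0,0,0.02,-0.0003,0,0,0,0.02,-0.0003,0,0,0,0.02,-0.0003,0,0,0,0.02,-0.0003,0,0,0,0.02,-0.0003,0,0,0,0.02]

```text
clock: 14.0
tool_pos: [0.6007, 0.1391, 0.0411]
orientation: [180.0, -0.1, 165.8]
force: [-14.3, 4.9, 18.4]
opening: 0.0279
gripper_force: 30.0
```

```bash
python3 - <<'E'
from h import *;from plant import ctrl, viewer, get_obs;import cv2
s=viewer.snapshot('side');cv2.imwrite('pics/f1.png',cv2.resize(s['frame'][150:230,285:385,::-1],None,fx=7,fy=7,interpolation=cv2.INTER_CUBIC))
E
```

```text
(no output)
```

View pics/f1.png

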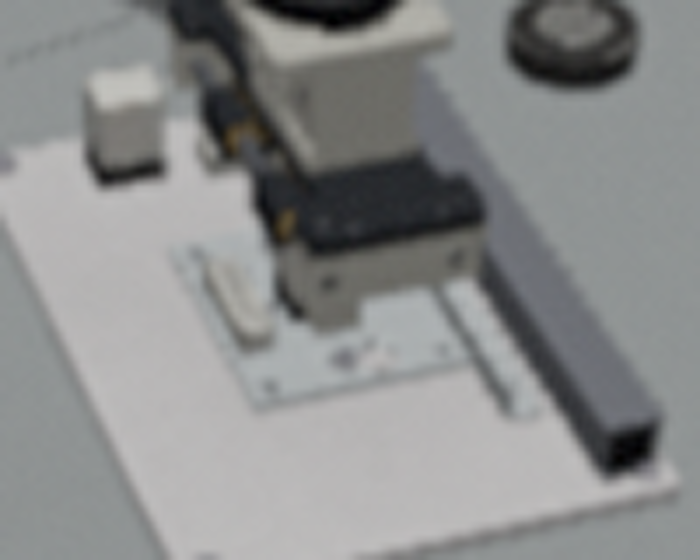

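The picture shows the plate flat on the panel with its front edge along the stop, at about (470,350). The right screw head sits at (348,357) in the slot, with the empty entry in front of it at (383,355). The tool pushes with about 15 N, less about 4 N of friction, which leaves about 11 N on the stop. Handing in.

```bash
python3 -c "
from plant import ctrl, viewer, get_obs
print(ctrl.close_job())"
```

```text
the job is handed in; nothing more can be done
None
```

The module is flat on the panel with its keyhole slots under the screw heads and its front edge against the stop; I handed the job in with the gripper still holding it there at an estimated 11 N push on the stop (about 15 N at the tool, less friction), but no verdict came back.

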